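# Balance the slide-centrifuge rotor with the matching spare carrier

### The job

The slide-centrifuge rotor must be balanced before its run: one of the carriers in it has no partner in the pocket straight across the hub. From the stand take the spare carrier of the same kind as that lone one (one funnel or two) and push it fully home in the facing pocket, funnel side toward the hub like the others, until the pocket's latch has snapped shut over it; then let go. Leave the other carriers and the things on the bench as they are.

Things in the scene. Friction and masses are not known exactly. Their poses are not given: they have to be found in the camera images.
- rotor: round aluminium rotor (283 mm across) of a slide centrifuge on its loading stand, locked (cannot move). Origin on its axis at bench height. Six equal dark steel pockets round the rim, 60 degrees apart, anticlockwise from above; pocket 1 on its +x axis. The hub knob is 40 mm across, 63 mm high. Balanced = pockets facing each other (1-4, 2-5, 3-6) hold the same kind or are both empty.
- stand: grey block 60 x 172 x 26 mm, fixed, with three upright slots 52 mm apart along its y axis, 22 mm deep, floor 4 mm above the bench, 1.2 mm play each side. The spare carriers stand upright in the two outer slots (which kind in which varies), slide side toward the block's +x; the middle slot is empty. Origin: centre of its underside.
- single_1: slide carrier with ONE wide funnel (19 mm across), latched in the rotor. Origin: centre of its foot's underside; z up its length, x out of its slide side (away from the funnels). Foot z 0 to 26 mm, 28 wide (y), 8 thick (x), lowest 2.5 mm narrowed to 24 x 5; above it the slide side is recessed 4 mm, the latch hooks over this step. Funnels at z 36 to 57, out to x = -24.
- twin_1: slide carrier with TWO narrow funnels side by side (14 mm each), latched in the rotor. Origin: centre of its foot's underside; z up its length, x out of its slide side (away from the funnels). Otherwise as single_1.
- twin_2: slide carrier with TWO narrow funnels side by side (14 mm each), latched in the rotor. Origin: centre of its foot's underside; z up its length, x out of its slide side (away from the funnels). Otherwise as single_1.
- single_2: slide carrier with ONE wide funnel (19 mm across), a spare upright in the stand at the start. Origin: centre of its foot's underside; z up its length, x out of its slide side (away from the funnels). Sizes as single_1; about 70 g. Every carrier ends in a flat grip tab, z 58 to 94 mm, 22 mm wide (y), 8 mm thick (x -4 to 4), to be gripped across its 8 mm.
- twin_3: slide carrier with TWO narrow funnels side by side (14 mm each), a spare upright in the stand at the start. Origin: centre of its foot's underside; z up its length, x out of its slide side (away from the funnels). Otherwise as single_2.
- pocket_1 (a point): centre of the floor of rotor pocket 1: the origin of a fully seated carrier lies here (115 mm from the axis, 45 mm above the bench). Each pocket leans 25 degrees, top toward the rotor's axis: a seated carrier's z leans inward to the hub, its x points outward and up, funnels toward the hub; its top is 130 mm above the bench. Carriers slide in along the pocket's own axis.
- pocket_2 (a point): centre of the floor of rotor pocket 2, as pocket_1. Each pocket is 28 mm deep along its leaning axis, 31 mm wide and 10.6 mm thick inside (1.5 and 1.3 mm play each side of a foot), then a mouth flared by 2 to 3 mm a side over the next 5 mm of height.
- pocket_3 (a point): centre of the floor of rotor pocket 3, as pocket_1.
- pocket_4 (a point): centre of the floor of rotor pocket 4, as pocket_1.
- pocket_5 (a point): centre of the floor of rotor pocket 5, as pocket_1.
- pocket_6 (a point): centre of the floor of rotor pocket 6, as pocket_1.
- latch_1 (a joint): steel spring latch on the outer side of pocket 1; rad, 0 = shut, grows as its nose is pressed outward. A carrier pushed down the pocket presses the sloping nose outward by itself (0.03 to 0.09 rad, a light push of under 15 N, from about 34 mm before the seat on); in the last millimetre the nose springs back to 0 over the step of the foot.
- latch_2 (a joint): steel spring latch on the outer side of pocket 2; rad, 0 = shut, grows as its nose is pressed outward. Works as latch_1.
- latch_3 (a joint): steel spring latch on the outer side of pocket 3; rad, 0 = shut, grows as its nose is pressed outward. Works as latch_1.
- latch_4 (a joint): steel spring latch on the outer side of pocket 4; rad, 0 = shut, grows as its nose is pressed outward. Works as latch_1.
- latch_5 (a joint): steel spring latch on the outer side of pocket 5; rad, 0 = shut, grows as its nose is pressed outward. Works as latch_1.
- latch_6 (a joint): steel spring latch on the outer side of pocket 6; rad, 0 = shut, grows as its nose is pressed outward. Works as latch_1.
- reagent_bottle: bystander: small reagent bottle with screw cap, 54 mm across, 114 mm high, to the right of the rotor; origin at the centre of its underside.

How it is judged:
On the way, in this order (a step that is already met when the one before it is completed fails the run):
1. the matching spare carrier is lifted clear of the stand (height (world z) of single_2 above 0.035 m), for 0.1 s.
2. the carrier's foot is in the facing pocket and presses its latch open (value of joint latch_3 above 0.02 rad and distance between single_2 and pocket_3 below 0.04 m), for 0.02 s.
At the end, for the whole second after the job is handed in: The one-funnel spare is at rest in the pocket facing the lone one-funnel carrier: foot within 4 mm of the pocket floor's centre, lean 25 +- 8 degrees. All six latches are below 0.02 rad. The three carriers in the rotor stand within 6 mm, the other spare within 20 mm, of their start (distance between single_2 and pocket_3 below 0.004 m and angle between single_2's own z axis and vertical between 0.296332 and 0.576332 rad and value of joint each of latch_1, latch_2, latch_3, latch_4, latch_5, latch_6 below 0.02 rad and linear speed of single_2 below 0.02 m/s and not (distance of single_1 from where it was at the start of the episode above 0.006 m) and not (distance of twin_1 from where it was at the start of the episode above 0.006 m) and not (distance of twin_2 from where it was at the start of the episode above 0.006 m) and not (distance of twin_3 from where it was at the start of the episode above 0.02 m)); the robot touches nothing.
It fails at once if a carrier already in the rotor was shifted by more than 6 mm (distance of any of single_1, twin_1, twin_2 from where it was at the start of the episode above 0.006 m).
It fails at once if the other spare was taken or shifted by more than 20 mm (distance of twin_3 from where it was at the start of the episode above 0.02 m).
It fails at once if the reagent bottle was pushed by more than 20 mm (distance of reagent_bottle from where it was at the start of the episode above 0.02 m).
It also fails if it takes over 45 s, if anything falls off the work surface, if the arm or the gripper's body presses on something with over 40 N, if the wrist force passes 120 N, or if a joint passes its speed limit or range.

### The arm

A 6-joint arm with a two-finger parallel gripper is mounted at the origin on a cart in front of the work surface, level with it; the furniture and walls round the work are solid. World frame = base frame: x ahead of the robot, y to its left, z up, the work surface at z = 0. Lengths are in m, angles in rad, forces in N, time in s.
With the tool pointing down it reaches from about 0.25 to 0.725 m from the base axis. Payload 4 kg.
Tool frame: the origin (TCP) lies midway between the tips of the shut fingers; the grasp point (between the pads) lies bot.pinch_z behind it (bot.pinch_z is the distance from the TCP to the grasp point, in m); z points along the fingers, y is the line along which they close (so a half turn about z gives the same grasp; the last joint's range is limited). The gripper opens to 85 mm and grips with 20 to 120 N. Pads are 22 mm wide; open, the fingers measure 114 mm over their backs; the gripper's body (76 mm by 85 mm) begins 54 mm behind the grasp point. The pads swing forward as they close: fully open they stand 13 mm farther back than shut.
Start: joints at [1.276, 0.241, 0.005, 1.335, 0, 1.571], TCP at [0.145, 0.478, 0.231] pointing down, gripper open.
Joint ranges: [-2.72, 2.72], [-1.05, 1.87], [-1.09, 1.28], [-1.99, 2.15], [-1.42, 1.44], [-3.14, 3.14]. Speed limits (rad/s): [2.79, 2.79, 3.14, 3.14, 3.14, 3.14].

### API

Orientations are given as a unit quaternion [x, y, z, w].
In Python, from workcell import bot gives the robot as it stands.
- The arm moves only by the shell command python3 jog.py 'ROWS'. ROWS is a JSON list of rows, 1 to 10 of them, each of 7 numbers: a rotation vector rx, ry, rz in rad, then dx, dy, dz in m, then the finger opening in m; each row is the pose to reach, as a shift and turn from the pose commanded when the command began, along the tool's axes at that moment; what a row does not reach only later rows make up. A row lasts 1/8 s, in which the tool goes at most 0.0625 m and 0.188 rad, less where a joint would pass 70% of its speed; a pose out of reach is approached as far as the arm can. The fingers move at their own pace and stop on an object; the grip force is fixed at half the most. Time passes only in rows, so rows that do not move let the fingers close. It prints the time, the measured TCP pose, the force, the opening and the grip force at its end.
- bot.get_obs(): the state, without advancing time (a new reading comes with each control period).
- bot.camera(name): name is "scene" or "top" or "wrist"; returns the picture (420x560x3 uint8, red, green, blue); there is no depth.
- bot.calibration(name): a dict with "mtx" (3x3 intrinsics, pixels), "R" (3x3) and "t" (3): a world point X has camera coordinates R X + t. Camera axes: x right, y down, z forward; pixel columns grow to the right and rows downward; lengths in m; the calibration is good to about 2 mm. A picture is of the moment at which its call begins: read the wrist's pose just before it. calibration takes no time and is no camera call; for the wrist camera it gives the pose at the moment of the call.
- bot.job_done(): hands the job in; it is judged then, once.
The state is a dict: "clock": time; "joint_pos": joint angles; "joint_vel": joint speeds; "tau": joint torques, N m; "eef_pos": TCP position; "tool_rot": TCP orientation; "ft_force": force on the tool from outside, world axes, zero at the start; "ft_torque": the same for the moment, N m; "grip_width": finger opening in m; "grasp_force": force on a finger pad.
Only numpy, scipy, OpenCV 4.12 (cv2) and the standard library are available. Lean on these libraries where they do the work, as an engineer would, in place of code of your own. Each camera call takes 0.05 s, during which the arm holds its last target. There are 200 camera calls.

## Working session

There is one attempt and no reset: what is moved stays moved. The work goes in short steps, Python scripts to look and compute and a shell command to move; the robot and the scene stay as the last step left them, time stands still between calls to the robot, and variables do not carry over. Pictures are saved under pics/ and viewed, at most 10 in all, crops included, and the job is handed in when it is done.

```bash
ls; mkdir -p pics; python3 - <<'E'
from workcell import bot
import cv2,numpy as np
o=bot.get_obs(); print(o['clock'],o['eef_pos'],o['tool_rot'],bot.pinch_z,o['grip_width'])
for n in ['scene','top']:
    im=bot.camera(n); cv2.imwrite(f'pics/{n}0.png',im[...,::-1]); c=bot.calibration(n); print(n,c['mtx'],c['R'],c['t'])
E
```

```text
jog.py
pics
workcell.py
0.0 [0.14509709 0.47781327 0.23039171] [ 1.46859152e-01  9.89156841e-01 -1.05469910e-03 -1.42171255e-04] 0.0187 0.08531898609069817
scene [[534.56506921   0.         280.18313045]
 [  0.         534.56506921 205.11148259]
 [  0.           0.           1.        ]] [[ 0.68582256 -0.72770584  0.00957248]
 [-0.42172108 -0.40809981 -0.80969493]
 [ 0.59312626  0.55127013 -0.58677294]] [-0.36727467  0.29327433  0.90824329]
top [[449.02426233   0.         283.84681119]
 [  0.         449.02426233 210.92282189]
 [  0.           0.           1.        ]] [[-0.02366802 -0.99969217 -0.00744263]
 [-0.99644716  0.02419178 -0.08067098]
 [ 0.08082619  0.00550687 -0.996713  ]] [0.04074057 0.54938795 1.17798285]
```

View pics/scene0.png

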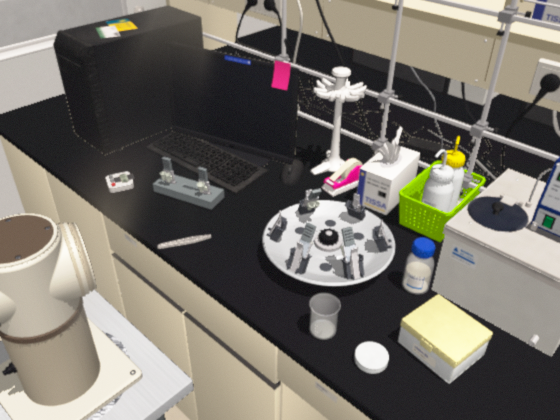

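View pics/top0.png

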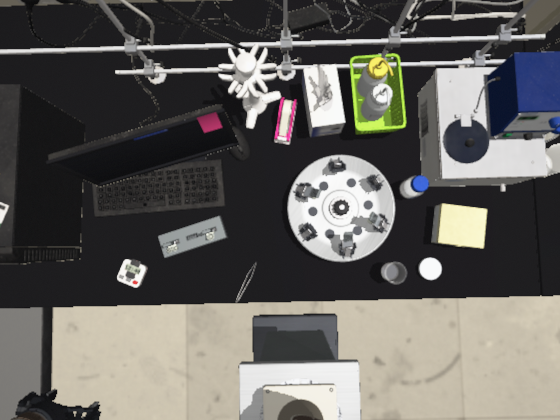

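The overview shows the rotor near (341,208) and the stand near (193,237) in "top". In "scene" they are at (328,243) and (188,188). I'll enlarge both.

```bash
python3 - <<'E'
import cv2,numpy as np
t=cv2.imread('pics/top0.png'); s=cv2.imread('pics/scene0.png')
R=lambda a,w,h:cv2.resize(a,(w,h),interpolation=cv2.INTER_CUBIC)
a=R(t[150:265,282:402],417,400); b=R(s[180:290,255:405],383,281)
c=R(t[210:262,150:236],331,200); d=R(s[150:215,145:235],277,200)
m=np.zeros((600,800,3),np.uint8)
m[:400,:417]=a; m[:281,417:]=b; m[400:,:331]=c; m[400:,340:617]=d
cv2.imwrite('pics/m1.png',m)
E
```

```text
(no output)
```

View pics/m1.png

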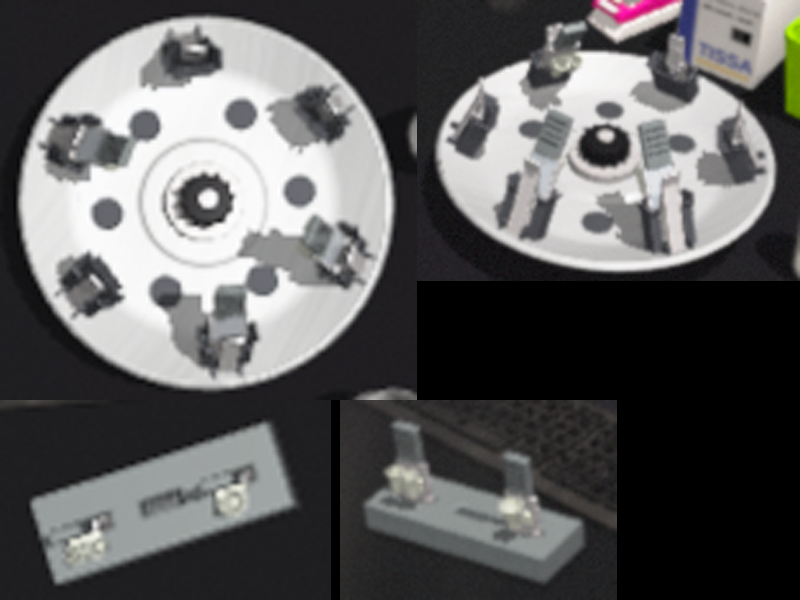

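Top crop: the occupied pockets are left (80,145), lower right (335,245) and bottom (230,340). The first two face each other, so the bottom carrier is the lone one and its facing pocket is the empty one at the top (190,55). In the stand, the spare nearer the rotor (crop 232,490, full picture about 210,234) looks single and the other looks twin. I'll locate them roughly, then check with the wrist camera.

```bash
cat > h.py <<'E'
import numpy as np,cv2
from scipy.spatial.transform import Rotation as Rn
from workcell import bot
def ray(c,p):
    d=c['R'].T@np.linalg.solve(c['mtx'],[p[0],p[1],1.]); return -c['R'].T@c['t'],d/np.linalg.norm(d)
def onz(c,p,z):
    o,d=ray(c,p); return o+d*(z-o[2])/d[2]
def tri(obs):
    A=0;b=0;L=[ray(c,p) for c,p in obs]
    for o,d in L:
        P=np.eye(3)-np.outer(d,d); A=A+P; b=b+P@o
    X=np.linalg.solve(A,b); return X,[float(np.linalg.norm((np.eye(3)-np.outer(d,d))@(X-o))) for o,d in L]
def proj(c,X):
    q=c['mtx']@(c['R']@np.asarray(X)+c['t']); return q[:2]/q[2]
def rel(P,R):  # rotvec and shift in tool axes from the measured pose to pose P,R
    o=bot.get_obs(); R0=Rn.from_quat(o['tool_rot']); 
    return (R0.inv()*Rn.from_matrix(R)).as_rotvec().round(4), R0.inv().apply(np.asarray(P)-o['eef_pos']).round(4)
E
python3 - <<'E'
from h import *
t=bot.calibration('top'); s=bot.calibration('scene'); w=bot.calibration('wrist')
im=cv2.imread('pics/top0.png'); si=cv2.imread('pics/scene0.png')
def big(im,lo,box,fn):
    g=im[box[1]:box[3],box[0]:box[2]]; m=fn(g).astype(np.uint8)*255
    m=cv2.morphologyEx(m,cv2.MORPH_CLOSE,np.ones((3,3)))
    k=max(cv2.findContours(m,0,1)[0],key=cv2.contourArea); return k+np.array(box[:2])
k=big(im,0,(280,150,405,268),lambda g:g.min(2)>120); e=cv2.fitEllipse(cv2.convexHull(k)); print('rotor top',e)
k2=big(si,0,(255,195,405,290),lambda g:g.min(2)>120); e2=cv2.fitEllipse(cv2.convexHull(k2)); print('rotor scene',e2)
print('rim centre',tri([(t,e[0]),(s,e2[0])]))
for z in (.03,.05,.07): print(z,onz(t,e[0],z))
k=big(im,0,(150,210,236,262),lambda g:(g[...,1]>85)); b=cv2.minAreaRect(k); print('stand',b,cv2.contourArea(k))
P=[onz(t,p,.026) for p in cv2.boxPoints(b)]; print(np.round(P,4), np.mean(P,0)); print([np.linalg.norm(P[i]-P[i-1]) for i in range(4)])
print('pocket top',onz(t,(282+190*.2878,150+55*.2878),.07),'single',onz(t,(210.3,233),.06))
print('wristcam',-w['R'].T@w['t'],w['R'],w['mtx'])
R0=Rn.from_quat(bot.get_obs()['tool_rot']).as_matrix(); print('cam in tool',R0.T@(-w['R'].T@w['t']-bot.get_obs()['eef_pos']),R0.T@w['R'].T)
E
```

```text
rotor top ((340.8735046386719, 207.740478515625), (106.55424499511719, 107.86444091796875), 124.8222885131836)
rotor scene ((327.9306335449219, 241.55955505371094), (88.44247436523438, 132.56240844726562), 97.40530395507812)
rim centre (array([ 0.55363432, -0.1229616 ,  0.03933418]), [6.24796948158537e-05, 6.247969481579138e-05])
0.03 [ 0.55438583 -0.12405405  0.03      ]
0.05 [ 0.55268322 -0.12161441  0.05      ]
0.07 [ 0.55098062 -0.11917476  0.07      ]
stand ((191.74998474121094, 236.25001525878906), (23.08462905883789, 65.77537536621094), 71.56504821777344) 1446.0
[[0.492  0.3665 0.026 ]
 [0.5435 0.1998 0.026 ]
 [0.4847 0.1811 0.026 ]
 [0.4336 0.3472 0.026 ]] [0.48844881 0.27367905 0.026     ]
[np.float64(0.061512765342723326), np.float64(0.1744614979051633), np.float64(0.06166862308277112), np.float64(0.1737577181342661)]
pocket top [ 0.65996399 -0.11203869  0.07      ] single [0.49458976 0.21854972 0.06      ]
wristcam [0.07322308 0.50041417 0.37190161] [[ 2.90841019e-01  9.56771143e-01 -6.93299427e-04]
 [ 9.14307392e-01 -2.77719184e-01  2.94811887e-01]
 [ 2.81874963e-01 -8.63772784e-02 -9.55555059e-01]] [[373.15081753   0.         278.7869356 ]
 [  0.         373.15081753 210.81555949]
 [  0.           0.           1.        ]]
cam in tool [ 0.07532541  0.0004021  -0.14142614] [[-3.09000185e-04 -9.55563292e-01 -2.94785854e-01]
 [ 9.99999164e-01 -6.65390337e-04  1.10867822e-03]
 [-1.25555986e-03 -2.94785265e-01  9.55562699e-01]]
```

```bash
python3 jog.py '[[0,0,0.98,-0.388,-0.096,0,0.085],[0,0,0.98,-0.388,-0.096,0,0.085],[0,0,0.98,-0.388,-0.096,0,0.085],[0,0,0.98,-0.388,-0.096,0,0.085],[0,0,0.98,-0.388,-0.096,0,0.085],[0,0,0.98,-0.388,-0.096,0,0.085],[0,0,0.98,-0.388,-0.096,0,0.085],[0,0,0.98,-0.388,-0.096,0,0.085],[0,0,0.98,-0.388,-0.096,0,0.085]]'
python3 - <<'E'
from h import *
import pickle
o=bot.get_obs();c=bot.calibration('wrist');im=bot.camera('wrist')[...,::-1]
cv2.imwrite('pics/w1.png',im);pickle.dump(c,open('w1.pkl','wb'));print(o['eef_pos'],o['joint_pos'],abs(o['joint_vel']).max())
E
```

```text
clock: 1.23
eef_pos: [0.4879, 0.2739, 0.2308]
tool_rot: [0.595, 0.804, -0.001, -0.0]
ft_force: [0.1, 0.1, -0.1]
grip_width: 0.085
grasp_force: 0.0
[0.48786253 0.2739394  0.23083592] [5.11414789e-01 3.61090344e-01 1.70081303e-01 1.38119365e+00
 4.08992911e-04 1.78597754e+00] 0.019205192736247094
```

View pics/w1.png

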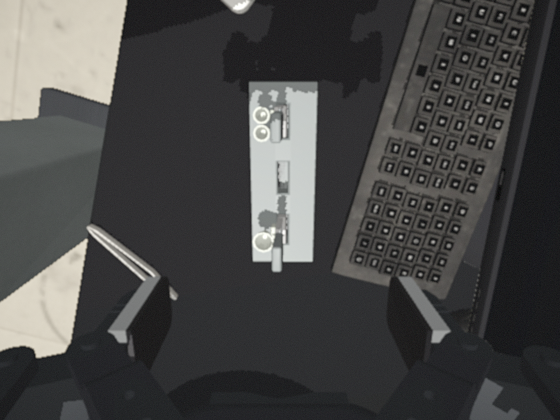

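Wrist view: the twin is at (262,124) and the single at (263,241), with its tab top near (277,265). The single is therefore in the −y slot. Next I'll move the camera straight above it.

```bash
python3 jog.py '[[0,0,0,-0.06,0,0.015,0.085],[0,0,0,-0.127,0,0.03,0.085],[0,0,0,-0.127,0,0.03,0.085],[0,0,0,-0.127,0,0.03,0.085]]'
python3 - <<'E'
from h import *
import pickle
o=bot.get_obs();c=bot.calibration('wrist');im=bot.camera('wrist')[...,::-1]
cv2.imwrite('pics/w2.png',im);pickle.dump(c,open('w2.pkl','wb'));print(o['eef_pos'],abs(o['joint_vel']).max())
c1=pickle.load(open('w1.pkl','rb')); i1=cv2.imread('pics/w1.png')
R=lambda a:cv2.resize(a,None,fx=5,fy=5,interpolation=cv2.INTER_CUBIC)
p=proj(c,[.5036,.2239,.06]).astype(int);print(p)
a=R(im[p[1]-50:p[1]+50,p[0]-40:p[0]+40]); b=R(i1[200:300,240:320]); cv2.imwrite('pics/m2.png',np.hstack([a,b]))
E
```

```text
clock: 1.78
eef_pos: [0.5252, 0.153, 0.2016]
tool_rot: [0.595, 0.804, 0.0, -0.0]
ft_force: [0.0, 0.4, 0.1]
grip_width: 0.0849
grasp_force: 0.0
[0.52519305 0.15299256 0.20157142] 0.030877253418020723
[278  98]
```

View pics/m2.png

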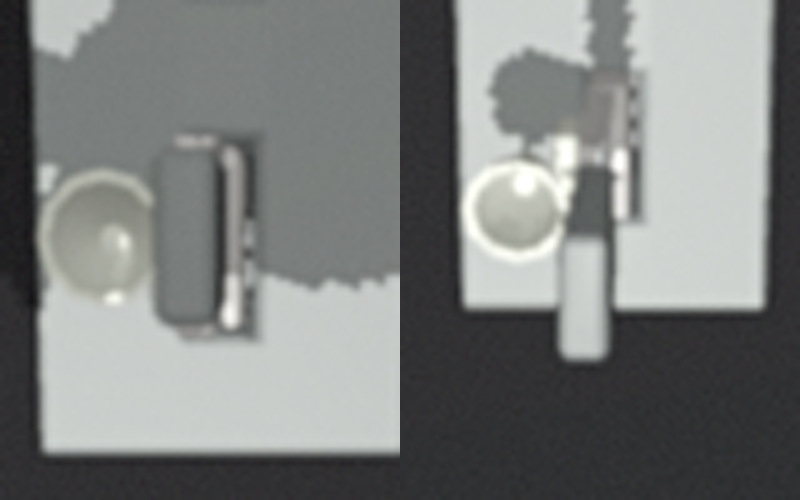

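Nadir crop: the tab top spans (155–218, 143–325), so its centre is at full-picture (275.3,94.8). In the first view the centre is (276.8,259.5). The funnel centres are (258.2,95.0) and (263.2,241.6).

```bash
python3 - <<'E'
from h import *
import pickle
c1,c2=[pickle.load(open(f'w{i}.pkl','rb')) for i in (1,2)]
t,s=bot.calibration('top'),bot.calibration('scene')
X,e=tri([(c2,(275.3,94.8)),(c1,(276.8,259.5))]); print('tab top',X,e)
F,e=tri([(c2,(258.2,95.)),(c1,(263.2,241.6))]); print('funnel rim',F,e)
def cr(i,b): return (b[0]+i[0]/5,b[1]+i[1]/5)
z=X[2]
a=onz(c2,cr((186,143),(238,48)),z);b=onz(c2,cr((187,325),(238,48)),z); v=a-b; print('tab len',np.linalg.norm(v),'yaw y-axis',np.arctan2(v[1],v[0]))
g=onz(c2,cr((155,234),(238,48)),z)-onz(c2,cr((217,234),(238,48)),z);print('thick',np.linalg.norm(g))
n=np.arctan2(*(X-F)[1::-1]); print('x axis yaw from funnel',n, 'plus90',n+np.pi/2)
# stand edges in w2
im=cv2.imread('pics/w1.png');m=((im[...,1]>90)).astype(np.uint8)
m[:,:240]=0;m[:,325:]=0;m[:80]=0;m[270:]=0
ys=np.arange(110,255)
for nm,f in(('L',np.argmax),):
  L=[(np.argmax(m[y]>0),y) for y in range(170,215)]; Rr=[(559-np.argmax(m[y][::-1]>0),y) for y in range(120,250)]
  for Q in(L,Rr):
    q=np.polyfit([p[1] for p in Q],[p[0] for p in Q],1); A=onz(c1,(np.polyval(q,115),115),.026);B=onz(c1,(np.polyval(q,250),250),.026);d=A-B;print('stand edge',A,B,np.arctan2(d[1],d[0]))
print(proj(t,X),proj(s,X))
o=bot.get_obs();print(Rn.from_quat(o['tool_rot']).as_matrix())
E
```

```text
tab top [0.50104734 0.2255907  0.09653953] [4.931631858296665e-06, 4.931631858386358e-06]
funnel rim [0.4889384  0.22190961 0.05790611] [0.00013917405566939503, 0.00013917405566935302]
tab len 0.021927406672295553 yaw y-axis 1.8698599576814994
thick 0.007820866818803054
x axis yaw from funnel 0.29512017106969884 plus90 1.8659164978645955
stand edge [0.44407344 0.32270724 0.026     ] [0.48362827 0.19749697 0.026     ] 1.876782262174474
stand edge [0.50291908 0.34065474 0.026     ] [0.54141809 0.21514022 0.026     ] 1.8684155767209
[204.9696667  230.02292562] [201.71428453 168.0534287 ]
[[-2.93179384e-01  9.56057327e-01  4.86682838e-04]
 [ 9.56057236e-01  2.93178939e-01  8.19135311e-04]
 [ 6.40455157e-04  7.05450235e-04 -9.99999546e-01]]
```

```bash
python3 jog.py '[[0,0,0,0.055,-0.0018,0,0.06],[0,0,0,0.0765,-0.0018,0,0.06],[0,0,0,0.0765,-0.0018,0.05,0.06],[0,0,0,0.0765,-0.0018,0.1,0.06],[0,0,0,0.0765,-0.0018,0.1346,0.06],[0,0,0,0.0765,-0.0018,0.1346,0.06],[0,0,0,0.0765,-0.0018,0.1346,0.06]]'
python3 - <<'E'
from h import *
X=np.array([.50105,.22559,.0667]);print(rel(X,Rn.from_quat(bot.get_obs()['tool_rot']).as_matrix()))
E
```

```text
clock: 2.7
eef_pos: [0.5024, 0.2267, 0.0684]
tool_rot: [0.594, 0.804, 0.001, 0.001]
ft_force: [0.4, 0.2, 1.6]
grip_width: 0.0601
grasp_force: 0.0
(array([0., 0., 0.]), array([-0.0006, -0.0016,  0.0017]))
```

```bash
python3 jog.py '[[0,0,0,0,-0.0008,0.001,0.06],[0,0,0,0,-0.0008,0.001,0.02],[0,0,0,0,-0.0008,0.001,0.006],[0,0,0,0,-0.0008,0.001,0.0],[0,0,0,0,-0.0008,0.001,0.0],[0,0,0,0,-0.0008,0.001,0.0],[0,0,0,0,-0.0008,0.001,0.0]]'
```

```text
clock: 3.58
eef_pos: [0.5033, 0.2255, 0.0667]
tool_rot: [0.595, 0.804, 0.002, 0.001]
ft_force: [5.7, 0.8, 0.2]
grip_width: 0.007
grasp_force: 59.2
```

```bash
python3 jog.py '[[0,0,0,0,0,-0.03,0],[0,0,0,0,0,-0.07,0],[0,0,0,0,0,-0.12,0],[0,0,0,0,0,-0.16,0],[0,0,0,0,0,-0.16,0],[0,0,0,0,0,-0.16,0]]'
python3 - <<'E'
from h import *
import pickle
o=bot.get_obs();c=bot.calibration('wrist');im=bot.camera('wrist')[...,::-1]
cv2.imwrite('pics/w3.png',im);pickle.dump((c,o['eef_pos'],o['tool_rot']),open('w3.pkl','wb'))
s=bot.camera('scene')[...,::-1]; p=proj(bot.calibration('scene'),o['eef_pos']).astype(int);print(p)
a=cv2.resize(im[170:420,180:380],(400,500)); b=cv2.resize(s[max(0,p[1]-40):p[1]+60,p[0]-40:p[0]+40],(400,500),interpolation=cv2.INTER_CUBIC); cv2.imwrite('pics/m3.png',np.hstack([a,b]))
E
```

```text
clock: 4.32
eef_pos: [0.4997, 0.2243, 0.2245]
tool_rot: [0.595, 0.804, -0.001, -0.001]
ft_force: [-0.1, -0.4, -1.0]
grip_width: 0.0069
grasp_force: 59.7
[197 119]
```

View pics/m3.png

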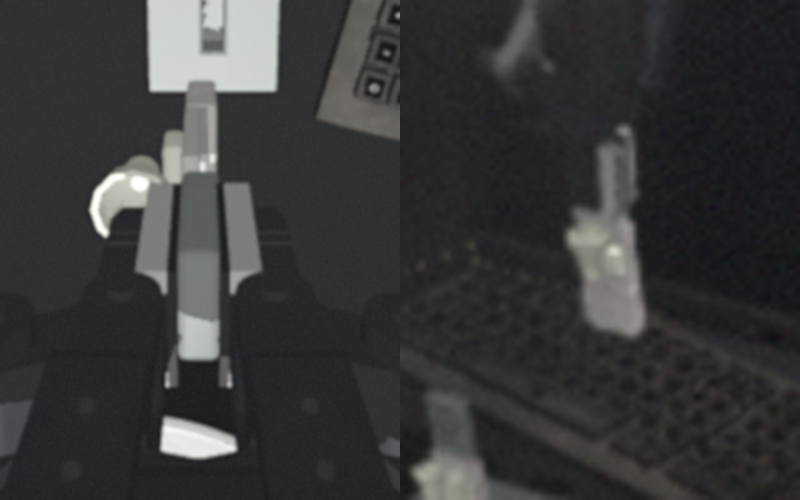

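The carrier hangs straight in the pads, clear of the stand, with its funnel on the −tool-y side. Next comes a look at the rotor from above.

```bash
python3 jog.py '[[0,0,0,-0.02,0,-0.05,0],[0,0,0.2,-0.419,-0.072,-0.0755,0],[0,0,0.2,-0.419,-0.072,-0.0755,0],[0,0,0.2,-0.419,-0.072,-0.0755,0],[0,0,0.2,-0.419,-0.072,-0.0755,0],[0,0,0.2,-0.419,-0.072,-0.0755,0],[0,0,0.2,-0.419,-0.072,-0.0755,0],[0,0,0.2,-0.419,-0.072,-0.0755,0],[0,0,0.2,-0.419,-0.072,-0.0755,0],[0,0,0.2,-0.419,-0.072,-0.0755,0]]'
python3 - <<'E'
from h import *
import pickle
o=bot.get_obs();c=bot.calibration('wrist');im=bot.camera('wrist')[...,::-1]
cv2.imwrite('pics/w4.png',im);pickle.dump(c,open('w4.pkl','wb'));print(o['eef_pos'],abs(o['joint_vel']).max())
cv2.imwrite('pics/w4b.png',cv2.resize(im,(784,588),interpolation=cv2.INTER_CUBIC))
E
```

```text
clock: 5.68
eef_pos: [0.5536, -0.1964, 0.2997]
tool_rot: [0.672, 0.74, -0.0, -0.002]
ft_force: [0.4, 0.2, -0.7]
grip_width: 0.0071
grasp_force: 59.8
[ 0.55364506 -0.19641648  0.29971327] 0.021899961809634622
```

View pics/w4b.png

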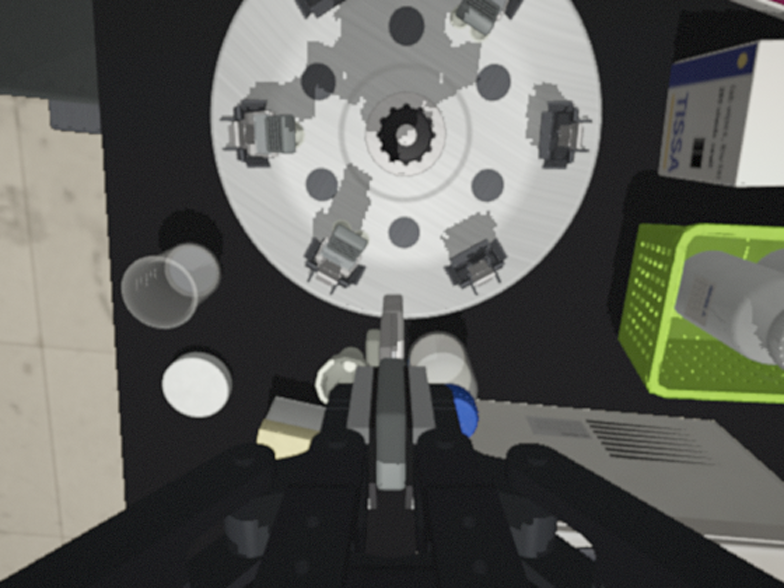

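Wrist view over the rotor (shown at 1.4×): the lone one-funnel carrier is at (262,133). Its facing pocket, at (562,133), is empty. The twins are at (342,243) and (477,15), and the hub is at (405,133). Now the rim fit, then a close view straight above the pocket.

```bash
cat > rim.py <<'E'
from h import *
import pickle
from scipy.optimize import least_squares
c=pickle.load(open('w4.pkl','rb'));im=cv2.imread('pics/w4.png')
m=((im.min(2)>120)).astype(np.uint8); m[:,:140]=0;m[:,440:]=0;m[232:]=0
m=cv2.morphologyEx(m,cv2.MORPH_OPEN,np.ones((3,3)))
k=max(cv2.findContours(m,0,1)[0],key=cv2.contourArea)[:,0]
h=cv2.convexHull(k)[:,0]
# dense contour points that lie near the hull, not at image border
P=np.array([p for p in k if p[1]>3 and p[1]<228 and abs(cv2.pointPolygonTest(h.astype(np.float32),(float(p[0]),float(p[1])),True))<1.5],float)
for z in (.03,.035,.04,.045,.05):
    W=np.array([onz(c,p,z)[:2] for p in P])
    r=least_squares(lambda q:np.hypot(W[:,0]-q[0],W[:,1]-q[1])-q[2],[.55,-.12,.14],loss='soft_l1',f_scale=.001)
    print(z,r.x.round(4),len(P),np.abs(r.fun).mean())
print('hub top', onz(c,(405/1.4,135/1.4),.06))
E
python3 rim.py
python3 jog.py '[[0,0,0,0.01,0.055,0.03,0],[0,0,0,0.01,0.11,0.06,0],[0,0,0,0.01,0.11,0.06,0],[0,0,0,0.01,0.11,0.06,0]]'
python3 - <<'E'
from h import *
import pickle
o=bot.get_obs();c=bot.calibration('wrist');im=bot.camera('wrist')[...,::-1]
cv2.imwrite('pics/w5.png',im);pickle.dump(c,open('w5.pkl','wb'));print(o['eef_pos'],abs(o['joint_vel']).max())
p=proj(c,[.662,-.112,.07]).astype(int);print(p)
y0=max(0,p[1]-60);x0=p[0]-80;print(x0,y0)
cv2.imwrite('pics/m5.png',cv2.resize(im[y0:y0+120,x0:x0+160],(800,600),interpolation=cv2.INTER_CUBIC))
E
```

```text
0.03 [ 0.5571 -0.1196  0.1455] 525 0.0002642396487254855
0.035 [ 0.5569 -0.1197  0.1438] 525 0.00026102839299699807
0.04 [ 0.5568 -0.1197  0.142 ] 525 0.0002578170939034185
0.045 [ 0.5567 -0.1197  0.1402] 525 0.0002546057511767712
0.05 [ 0.5566 -0.1197  0.1385] 525 0.000251394365356698
hub top [ 0.55620051 -0.12001284  0.06      ]
clock: 6.22
eef_pos: [0.6625, -0.1749, 0.2402]
tool_rot: [0.672, 0.741, -0.001, -0.001]
ft_force: [-1.4, 0.5, 0.7]
grip_width: 0.0071
grasp_force: 59.9
[ 0.6625054  -0.17486588  0.24021772] 0.0749842227851915
[286 113]
206 53
```

View pics/m5.png

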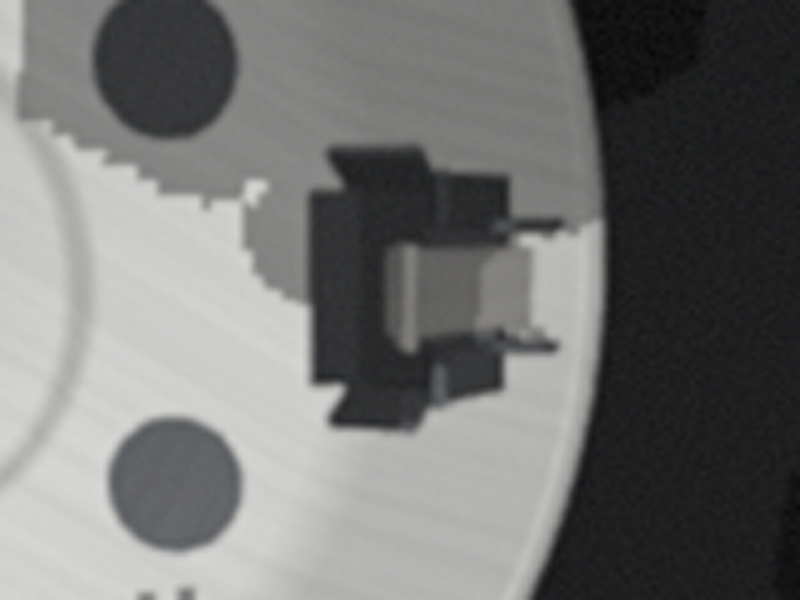

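Close view: the pocket-3 mouth in the crop has its inner wall at (310,190–385), flared cheeks at rows 148–430, and the latch at (405–530, 245–345). Its mid row is about 288, and its tangential edges are parallel to the tool's x axis. The wrist and top cameras differ by about 3 mm, so I'll compare them on the stand too before working out the insertion pose.

```bash
python3 - <<'E'
from h import *
import pickle
c1,c4,c5=[pickle.load(open(f'w{i}.pkl','rb')) for i in (1,4,5)]
# stand ends in w1
im=cv2.imread('pics/w1.png'); g=im[...,1].astype(float)
col=g[:,305]; d=np.diff(cv2.GaussianBlur(col[:,None],(1,3),0)[:,0]); print('stand rows',60+d[60:120].argmax(),230+d[230:290].argmin())
yd=np.array([-.293,.956,0]);nd=np.array([.956,.293,0])
A=onz(c1,(305,60.5+d[60:120].argmax()),.026);B=onz(c1,(305,230.5+d[230:290].argmin()),.026)
print('stand along y wrist',(A@yd+B@yd)/2,A@yd-B@yd,'top',np.array([.48845,.27368,0])@yd)
cr=lambda i:(206+i[0]/5,53+i[1]/5)
H=np.array([.5567,-.1197])
for nm,p,z in(('inner wall',(311,287),.072),('flaps',(375,288),.074),('latch',(400,293),.075)):
    X=onz(c5,cr(p),z);v=X[:2]-H;print(nm,X,'az',np.arctan2(v[1],v[0]),'rad',np.hypot(*v))
a=.0976;u=np.array([np.cos(a),np.sin(a),0]);ez=np.array([0,0,1.]);s25,c25=np.sin(np.radians(25)),np.cos(np.radians(25))
zc=-s25*u+c25*ez;R=np.column_stack([np.cross(c25*u+s25*ez,-zc),c25*u+s25*ez,-zc])
C=np.array([.5537,-.122,0]);F=C+.115*u+.045*ez
print('floor',F)
for s in(.09,.05):
    print(s,F+zc*(s+.063),*rel(F+zc*(s+.063),R))
E
```

```text
stand rows 81 261
stand along y wrist 0.12063614903172008 0.172359780422254 top 0.11852222999999998
inner wall [ 0.64752087 -0.11121134  0.072     ] az 0.09319520894113266 rad 0.09121670667762088
flaps [ 0.65773571 -0.11029269  0.074     ] az 0.09284106741567365 rad 0.10147271808705824
latch [ 0.66175929 -0.11063373  0.075     ] az 0.08608340058193524 rad 0.10544975781369313
floor [ 0.6681527  -0.11079381  0.045     ]
0.09 [ 0.60379984 -0.11709467  0.18366509] [-4.353e-01  6.000e-04 -1.000e-04] [ 0.064  -0.0529  0.0588]
0.05 [ 0.62062411 -0.11544739  0.14741278] [-4.353e-01  6.000e-04 -1.000e-04] [ 0.064 -0.036  0.095]
```

```bash
python3 jog.py '[[-0.15,0,0,0.03,-0.025,0,0],[-0.3,0,0,0.064,-0.0529,0.01,0],[-0.4353,0,0,0.064,-0.0529,0.04,0],[-0.4353,0,0,0.064,-0.0529,0.0588,0],[-0.4353,0,0,0.064,-0.0429,0.08,0],[-0.4353,0,0,0.064,-0.036,0.095,0],[-0.4353,0,0,0.064,-0.036,0.095,0],[-0.4353,0,0,0.064,-0.036,0.095,0],[-0.4353,0,0,0.064,-0.036,0.095,0]]'
python3 - <<'E'
from h import *
import pickle
o=bot.get_obs();c=bot.calibration('wrist');im=bot.camera('wrist')[...,::-1]
cv2.imwrite('pics/w6.png',im);pickle.dump(c,open('w6.pkl','wb'));print(o['eef_pos'],abs(o['joint_vel']).max(),o['joint_pos'])
sc=bot.camera('scene')[...,::-1];cs=bot.calibration('scene');cv2.imwrite('pics/s6.png',sc)
Rz=Rn.from_quat(o['tool_rot']).as_matrix();print(Rz[:,2],Rz[:,1])
foot=o['eef_pos']+.063*Rz[:,2];p=proj(cs,foot).astype(int);print('foot',foot,p,proj(c,foot))
a=cv2.resize(im[100:260,200:360],(400,400),interpolation=cv2.INTER_CUBIC)
b=cv2.resize(sc[p[1]-50:p[1]+30,p[0]-40:p[0]+40],(400,400),interpolation=cv2.INTER_CUBIC)
print('scene crop',p[0]-40,p[1]-50)
cv2.imwrite('pics/m6.png',np.hstack([a,b]))
E
```

```text
clock: 7.4
eef_pos: [0.6215, -0.1165, 0.1475]
tool_rot: [0.656, 0.723, 0.16, 0.146]
ft_force: [0.9, -0.6, -0.4]
grip_width: 0.0073
grasp_force: 59.7
[ 0.62154993 -0.11652402  0.14749058] 0.005784600085238418 [-0.25493551  0.27307017 -0.2848663   0.59913911  0.14544276  1.25039557]
[ 0.42146712  0.03993438 -0.90596397] [0.9017751  0.08702192 0.42335428]
foot [ 0.64810235 -0.11400815  0.09041485] [353 202] [279.43550625 231.71380247]
scene crop 313 152
```

View pics/m6.png

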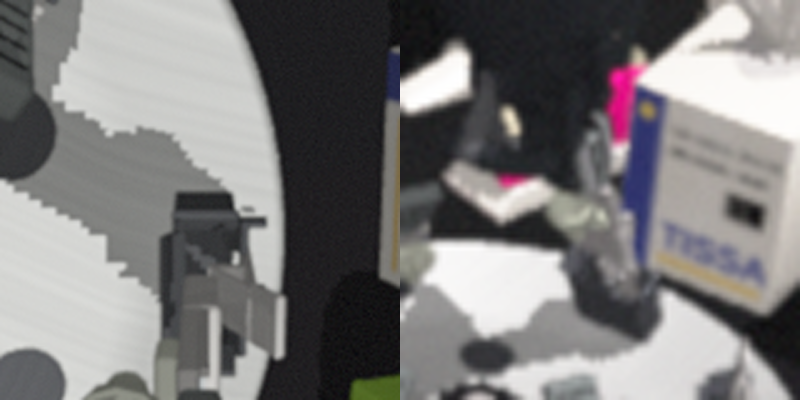

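Wrist crop (2.5×, offset (200,100)): the foot tip is at (182–218, 307). The mouth's far cheek is at (175–235, 195–215), with the inner wall at column 162–176. The foot lies roughly in line with the mouth, perhaps 1 mm toward the hub. I'll check the tangential offset numerically, using the foot as reference.

```bash
python3 - <<'E'
from h import *
import pickle
c=pickle.load(open('w6.pkl','rb'));o=bot.get_obs();R=Rn.from_quat(o['tool_rot']).as_matrix();T=o['eef_pos']
pt=lambda x,y,z:proj(c,T+R@np.array([x,y,z])).round(1)
print('foot tip edge',pt(.012,0,.063),pt(.014,0,.0605),pt(.014,.004,.0605),pt(.014,-.004,.0605))
print('cheek lip s=33',[ (x,pt(x,0,.080)) for x in(.015,.018,.021,.024)])
print('throat s=28',pt(.0155,0,.085),pt(.0155,.0053,.085),pt(.0155,-.0053,.085))
im=cv2.cvtColor(cv2.imread('pics/w6.png'),cv2.COLOR_BGR2GRAY)
print('col 282',[(r,int(im[r,282])) for r in range(172,236,2)])
for r in(183,195,205,230,238): print(r,'cols 258..312',im[r,258:312:2].tolist())
E
```

```text
foot tip edge [278.4 211.6] [278.4 209.5] [285.5 209.5] [271.4 209.6]
cheek lip s=33 [(0.015, array([278.4, 198.8])), (0.018, array([278.4, 194.1])), (0.021, array([278.4, 189.3])), (0.024, array([278.4, 184.5]))]
throat s=28 [278.4 195.9] [286.9 195.9] [270.  195.9]
col 282 [(172, 123), (174, 130), (176, 102), (178, 41), (180, 40), (182, 38), (184, 66), (186, 88), (188, 70), (190, 64), (192, 55), (194, 56), (196, 53), (198, 54), (200, 50), (202, 78), (204, 89), (206, 91), (208, 82), (210, 88), (212, 91), (214, 93), (216, 92), (218, 90), (220, 93), (222, 121), (224, 94), (226, 91), (228, 91), (230, 91), (232, 91), (234, 90)]
183 cols 258..312 [134, 135, 133, 133, 132, 128, 61, 47, 45, 44, 45, 46, 46, 47, 45, 45, 44, 40, 161, 170, 131, 137, 195, 206, 206, 205, 196]
195 cols 258..312 [133, 133, 132, 79, 46, 49, 73, 75, 60, 53, 57, 56, 53, 54, 56, 53, 52, 47, 45, 66, 95, 193, 206, 206, 205, 205, 199]
205 cols 258..312 [128, 129, 128, 70, 47, 48, 73, 74, 61, 53, 58, 79, 90, 89, 79, 75, 74, 97, 161, 91, 87, 118, 202, 204, 204, 205, 197]
230 cols 258..312 [199, 198, 197, 127, 53, 65, 72, 84, 93, 93, 91, 87, 91, 185, 190, 113, 79, 104, 102, 99, 114, 119, 106, 107, 109, 107, 156]
238 cols 258..312 [195, 195, 155, 102, 104, 106, 103, 88, 92, 94, 91, 88, 92, 187, 190, 98, 54, 50, 45, 73, 144, 190, 148, 113, 108, 106, 164]
```

```bash
python3 jog.py '[[0,0,0,0.001,0.0012,0,0],[0,0,0,0.001,0.0012,0.006,0],[0,0,0,0.001,0.0012,0.012,0],[0,0,0,0.001,0.0012,0.017,0],[0,0,0,0.001,0.0012,0.017,0],[0,0,0,0.001,0.0012,0.017,0]]'
cat > st.py <<'E'
from h import *
o=bot.get_obs();R=Rn.from_quat(o['tool_rot']).as_matrix()
a=.0976;u=np.array([np.cos(a),np.sin(a),0]);F=np.array([.5537,-.122,.045])+.115*u
print('foot from floor, tool axes (x,y,z) mm',(R.T@(o['eef_pos']+.063*R[:,2]-F)*1e3).round(1),'force tool',(R.T@o['ft_force']).round(1),'torque',(R.T@o['ft_torque']).round(2),'lean',np.degrees(np.arccos(-R[2,2])).round(1),o['grip_width'],o['clock'])
E
python3 st.py
```

```text
clock: 8.25
eef_pos: [0.6289, -0.1145, 0.1312]
tool_rot: [0.657, 0.723, 0.16, 0.145]
ft_force: [0.5, -0.1, -0.9]
grip_width: 0.0069
grasp_force: 59.7
foot from floor, tool axes (x,y,z) mm [  0.1   0.6 -31.8] force tool [-0.1  0.1  1. ] torque [ 0.51 -0.03 -0.02] lean 24.9 0.006927217857211725 8.25
```

```bash
python3 jog.py '[[0,0,0,0,0,0.002,0],[0,0,0,0,0,0.004,0],[0,0,0,0,0,0.007,0],[0,0,0,0,0,0.007,0],[0,0,0,0,0,0.007,0]]';python3 st.py
```

```text
clock: 8.88
eef_pos: [0.6313, -0.1143, 0.1245]
tool_rot: [0.657, 0.723, 0.159, 0.145]
ft_force: [-3.7, -1.3, 1.4]
grip_width: 0.0073
grasp_force: 60.3
foot from floor, tool axes (x,y,z) mm [ -0.   -0.2 -24.7] force tool [-1.  -2.8 -2.9] torque [ 1.2  -0.11 -0.02] lean 24.9 0.0073129944574895625 8.875
```

```bash
python3 jog.py '[[0,0,0,0,0,0.004,0],[0,0,0,0,0,0.008,0],[0,0,0,0,0,0.012,0],[0,0,0,0,0,0.012,0],[0,0,0,0,0,0.012,0]]';python3 st.py
```

```text
clock: 9.5
eef_pos: [0.6372, -0.1137, 0.1139]
tool_rot: [0.656, 0.723, 0.16, 0.145]
ft_force: [-0.2, -2.2, 0.3]
grip_width: 0.0075
grasp_force: 60.0
foot from floor, tool axes (x,y,z) mm [  0.1   0.8 -12.6] force tool [-2.1 -0.3 -0.4] torque [ 0.68 -0.18  0.05] lean 24.9 0.00748063019155791 9.5
```

```bash
python3 jog.py '[[0,0,0,0,0,0.003,0],[0,0,0,0,0,0.006,0],[0,0,0,0,0,0.009,0],[0,0,0,0,0,0.0105,0],[0,0,0,0,0,0.0105,0]]';python3 st.py
```

```text
clock: 10.12
eef_pos: [0.6415, -0.1132, 0.1045]
tool_rot: [0.656, 0.723, 0.16, 0.145]
ft_force: [-2.1, -0.6, 2.4]
grip_width: 0.007
grasp_force: 60.4
foot from floor, tool axes (x,y,z) mm [ 0.1  0.9 -2.2] force tool [-0.4 -0.9 -3. ] torque [ 0.73 -0.05  0.  ] lean 25.0 0.00704147521149959 10.125
```

Going well: 2 mm left with small forces. Now the press to the floor.

```bash
python3 jog.py '[[0,0,0,0,0,0.002,0],[0,0,0,0,0,0.004,0],[0,0,0,0,0,0.006,0],[0,0,0,0,0,0.006,0]]';python3 st.py
```

```text
clock: 10.62
eef_pos: [0.6444, -0.1133, 0.101]
tool_rot: [0.656, 0.723, 0.16, 0.146]
ft_force: [-8.6, -0.8, 12.2]
grip_width: 0.0071
grasp_force: 62.8
foot from floor, tool axes (x,y,z) mm [-0.3  2.1  2.1] force tool [  0.   -2.7 -14.8] torque [1.2  0.09 0.01] lean 25.1 0.007096977408237506 10.625
```

```bash
python3 jog.py '[[0,0,0,0,0,0.003,0],[0,0,0,0,0,0.006,0],[0,0,0,0,0,0.006,0],[0,0,0,0,0,0.006,0]]';python3 st.py
```

```text
clock: 11.12
eef_pos: [0.646, -0.1137, 0.1011]
tool_rot: [0.656, 0.722, 0.161, 0.148]
ft_force: [-35.1, 0.3, 48.1]
grip_width: 0.0074
grasp_force: 69.7
foot from floor, tool axes (x,y,z) mm [-0.9  3.8  2.7] force tool [  3.6 -11.  -58.4] torque [ 3.68  0.88 -0.04] lean 25.3 0.007371762955814076 11.125
```

It has bottomed: 58 N with only 0.6 mm of further travel. I'll relieve the pressure and tug gently to test the latch.

```bash
python3 jog.py '[[0,0,0,0,-0.001,-0.005,0],[0,0,0,0,-0.0015,-0.008,0],[0,0,0,0,-0.0015,-0.008,0],[0,0,0,0,-0.0015,-0.008,0]]';python3 st.py
python3 jog.py '[[0,0,0,0,0,-0.002,0],[0,0,0,0,0,-0.003,0],[0,0,0,0,0,-0.003,0]]';python3 st.py
```

```text
clock: 11.62
eef_pos: [0.6438, -0.1133, 0.1014]
tool_rot: [0.656, 0.723, 0.161, 0.147]
ft_force: [3.2, 0.2, 2.9]
grip_width: 0.0073
grasp_force: 61.1
foot from floor, tool axes (x,y,z) mm [-0.2  1.8  1.5] force tool [-0.2  4.1 -1.3] torque [-0.83 -0.09  0.01] lean 25.2 0.007338311991532957 11.625
clock: 12.0
eef_pos: [0.6429, -0.1132, 0.1019]
tool_rot: [0.656, 0.723, 0.161, 0.146]
ft_force: [16.1, 0.5, -11.4]
grip_width: 0.0077
grasp_force: 59.1
foot from floor, tool axes (x,y,z) mm [0.1 1.1 0.7] force tool [-1.1  9.7 17.2] torque [-2.01 -0.37  0.  ] lean 25.1 0.007664141021290848 12.0
```

A 17 N pull is resisted, so the latch holds. Now I'll go neutral, open and withdraw along the carrier's axis.

```bash
python3 jog.py '[[0,0,0,0,0.0005,0.0025,0],[0,0,0,0,0.0005,0.0025,0],[0,0,0,0,0.0005,0.0025,0.02],[0,0,0,0,0.0005,0.0025,0.045],[0,0,0,0,0.0005,0.0025,0.045],[0,0,0,0,0.0005,0.0025,0.045]]';python3 st.py
python3 jog.py '[[0,0,0,0,0,-0.03,0.045],[0,0,0,0,0,-0.07,0.045],[0,0,0,0,0,-0.12,0.045],[0,0,0,0,0,-0.15,0.045],[0,0,0,0,0,-0.15,0.045],[0,0,0,0,0,-0.15,0.045]]';python3 st.py
python3 - <<'E'
from h import *
import pickle
o=bot.get_obs();c=bot.calibration('wrist');im=bot.camera('wrist')[...,::-1];cv2.imwrite('pics/w7.png',im)
t=bot.camera('top')[...,::-1];s=bot.camera('scene')[...,::-1];cv2.imwrite('pics/t7.png',t);cv2.imwrite('pics/s7.png',s)
p=proj(c,[.64,-.113,.09]).astype(int);print(p)
R=lambda a,w,h:cv2.resize(np.ascontiguousarray(a),(w,h),interpolation=cv2.INTER_CUBIC)
y0=max(0,p[1]-75);x0=max(0,p[0]-100)
m=np.zeros((600,800,3),np.uint8)
m[:300,:400]=R(im[y0:y0+150,x0:x0+200],400,300)
m[300:,:400]=R(s[180:292,255:405],400,300)
m[:300,400:]=R(t[150:262,280:430],400,300);m[300:,400:]=R(s[140:215,145:245],400,300)
cv2.imwrite('pics/m7.png',m);print(x0,y0)
E
```

```text
clock: 12.75
eef_pos: [0.6413, -0.1132, 0.1005]
tool_rot: [0.657, 0.723, 0.16, 0.145]
ft_force: [0.0, 0.2, 0.1]
grip_width: 0.0451
grasp_force: 0.0
foot from floor, tool axes (x,y,z) mm [ 0.2 -1.1  1.3] force tool [ 0.2  0.1 -0.1] torque [ 0.37  0.02 -0.02] lean 24.9 0.04507087656062832 12.75
clock: 13.5
eef_pos: [0.5784, -0.1191, 0.2358]
tool_rot: [0.657, 0.723, 0.159, 0.145]
ft_force: [-0.3, -0.2, 0.5]
grip_width: 0.0453
grasp_force: 0.0
foot from floor, tool axes (x,y,z) mm [   0.4   -1.6 -148. ] force tool [-0.2 -0.  -0.6] torque [ 0.43  0.02 -0.  ] lean 24.9 0.04525454946257541 13.5
[272 191]
172 116
```

View pics/m7.png

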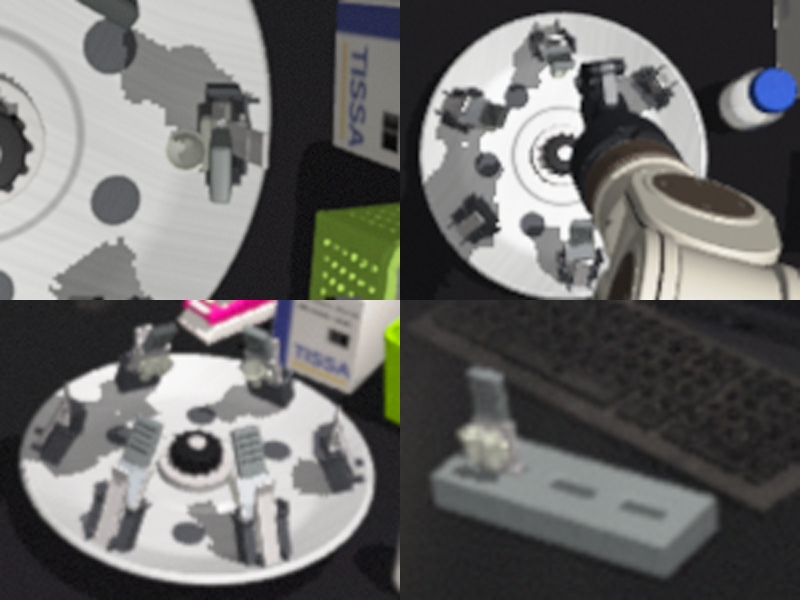

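The spare stands in pocket 3 at the same lean as the others, funnel toward the hub (wrist crop (215,150), scene crop (265,360)). The twin is still in the stand, the gripper is clear, and the bottle has not moved.

```bash
python3 -c "
from workcell import bot
print(bot.job_done())"
```

```text
the job is handed in; nothing more can be done
None
```

The one-funnel spare is pushed home and latched in the pocket facing the lone one-funnel carrier; it held against a 17 N pull. I let go of it, and the job was handed in at about 13.7 s, with no verdict shown.

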